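# Stand the toppled bottle back in its lane

## Robot

A 7-joint arm with a two-finger parallel gripper is mounted at the origin on a cart in front of the work surface, level with it; the furniture and walls round the work are solid. World frame = base frame: x ahead of the robot, y to its left, z up, the work surface at z = 0. Lengths are in m, angles in rad, forces in N, time in s.
With the tool pointing down it reaches from about 0.425 to 0.925 m from the base axis. Payload 6.8 kg.
Tool frame: the origin (TCP) lies at the very end of the fingers, on their centre line; the grasp point (between the pads) lies 19 mm behind it; z points along the fingers, y is the line along which they close (so a half turn about z gives the same grasp; the last joint's range is limited). The gripper opens to 85 mm and grips with 20 to 120 N. Pads are 22 mm wide; open, the fingers measure 114 mm over their backs; the gripper's body (76 mm by 85 mm) begins 54 mm behind the grasp point. The pads swing forward as they close: fully open they stand 13 mm farther back than shut.
Start: joints at [1.235, 0.477, 0.022, 1.555, -0.011, 1.109, -0.083], TCP at [0.152, -0.658, 0.231] pointing down, gripper open.
Joint ranges: [-2.96, 2.96], [-0.34, 2.1], [-1.41, 1.46], [0.24, 2.44], [-1.37, 4.51], [0.17, 1.92], [-2.96, 2.96]. Speed limits (rad/s): [2.39, 2.39, 3.14, 3.14, 3.14, 3.14, 3.14].

## Interface

Orientations are given as a unit quaternion [w, x, y, z].
In Python, from station import bot gives the robot as it stands.
- The arm moves only by the tool apply_moves, never from a script. Its argument "deltas" is a list of rows, each a list of 3 entries, a list of its own where there are three numbers: the closure, from 0 (fully open) to 1 (shut), then the shift along the tool's x, y, z in units of 0.2 m (1.0 is 0.2 m), then the turn about the tool's z in units of 2 pi rad (1.0 is 2 pi rad). A call has 1 to 12 rows; each row is the pose to reach, as a shift and turn from the pose commanded when the call began, along the tool's axes at that moment, turning the shorter way round; what a row does not reach only later rows make up. A row lasts 1/10 s, in which the tool goes at most 50 mm and 8.59 degrees, less where a joint would pass 70% of its speed; a pose out of reach is approached as far as the arm can. A call with a number of a shift or a turn outside -1 to 1 is refused whole. A call with a gripper value outside its range is refused whole. The fingers move at their own pace and stop on an object; "squeeze" is the grip in N (left out, the last holds). Time passes only in rows, so rows that repeat a pose let the fingers close. It gives the time, the measured TCP pose, the force, the opening and the grip force at its end, in the units of the state.
- bot.get_obs(): the state, without advancing time (a new reading comes with each control period).
- bot.read_camera(name): name is "scene" or "top" or "wrist"; returns a dict with "color" (480x640x3 uint8, red, green, blue), "intrinsics" (3x3 intrinsics, pixels), "pose" (4x4, takes a point from camera to world coordinates); the wrist camera has in their place "hand_eye" (4x4, takes a point from camera to tool coordinates, whose origin is the TCP and whose axes are the flange's). Camera axes: x right, y down, z forward; pixel columns grow to the right and rows downward; lengths in m; the calibration is good to about 2 mm. A picture is of the moment at which its call begins: read the wrist's pose just before it. There is no depth.
- bot.hand_in(): hands the job in; it is judged then, once.
Trained networks look in a picture, given as the dict that the camera call returned (one of the last four; its "shot" number tells which), for a name from the list of things; names that differ only in an ending like _2 or _b are one class to them, and where a whole thing is asked for, a point or a joint stands for the part that bears it (a point fixed in the world has none). Each returns a list of dicts, best first, with "confidence" (0 to 1); they miss things now and then, are a little off and sometimes report something else, mostly with a low value. They report only what shows in the picture. A call takes as long as a camera call. They do not tell look-alikes from the thing itself.
- bot.look_for(picture, target): "point" ([x, y, z] in m, in world coordinates, good to about 4 mm: the middle of the surface that is visible of it).
The state is a dict: "t": time; "q": joint angles; "joint_vel": joint speeds; "joint_torque": joint torques, N m; "eef_pos": TCP position; "tool_rot": TCP orientation; "contact_force": force on the tool from outside, world axes, zero at the start; "torque": the same for the moment, N m; "gripper_width": opening from 0.0 (shut) to 1.0 (fully open); "grasp_force": force on a finger pad.
Only numpy, scipy, OpenCV 4.12 (cv2) and the standard library are available. Lean on these libraries where they do the work, as an engineer would, in place of code of your own. Each camera call takes 0.05 s, during which the arm holds its last target. There are 200 camera calls.

## Task

The yellow bottle with the red cap has toppled out of the green bottle lane. Stand it upright on its foot in the lane, on the empty white mark midway between the brown and the blue bottle, and leave it standing there. Do not shift or knock over those two.

Things in the scene. Friction and masses are not known exactly. Their poses are not given: they have to be found in the camera images.
- bottle_mid (a point): Toppled round bottle, white and yellow, red cap, rigid, about 0.12 kg. Body 48 mm across up to 91 mm from the foot, then neck and cap 28 mm across; 111 mm tall. It starts lying on the trolley top left (+y) of the lane, cap pointing away from the lane. The point is on its axis 55 mm from the foot (half-way up); z runs along the bottle from foot to cap (up when it stands); turn about z is free.
- lane_gap (a point): Centre of the middle of three white 58 mm marks, 90 mm apart along x, on the floor of the bottle lane: a fixed green metal channel 260 mm long (x, roughly away from the robot) and 80 mm wide (y, to the left; 72 mm inside), floor 4 mm and rim all round 12 mm above the trolley top. The bottle's foot belongs on this mark. The point is on the floor; z up.
- brown_mid (a point): A dark brown bottle with a black cap, 44 mm across, 96 mm tall, loose, standing on one of the two end marks of the lane (90 mm from the middle mark); which end varies. The point is on its axis 48 mm above its foot; z up along the bottle.
- blue_mid (a point): A blue bottle with a white cap, 40 mm across, 86 mm tall, loose, standing on the other end mark of the lane. The point is on its axis 43 mm above its foot; z up along the bottle.
There are look-alikes about, which are no part of the job. What is shaped like the part that bears bottle_mid but purple is not meant.

How it is judged:
At the end, for the whole second after the job is handed in: The red-capped bottle stands at rest on the lane's floor, cap up within 10 degrees, within 20 mm of the centre of the middle mark; the brown and blue bottles still stand upright (10 degrees) within 20 mm of where they were (angle between each of bottle_mid, brown_mid, blue_mid's own z axis and vertical below 0.175 rad and horizontal distance between bottle_mid and lane_gap below 0.02 m and z of bottle_mid in the frame of lane_gap between 0.05 and 0.06 m and linear speed of bottle below 0.02 m/s and angular speed of bottle below 0.2 rad/s and distance of each of brown_mid, blue_mid from where it was at the start of the episode below 0.02 m); the robot touches nothing.
It fails at once if the brown or the blue bottle is shifted by 20 mm or more, or tipped by more than about 20 degrees (distance of any of brown_mid, blue_mid from where it was at the start of the episode above 0.02 m or angle between any of brown_mid, blue_mid's own z axis and vertical above 0.35 rad).
It also fails if it takes over 38 s, if anything falls off the work surface, if the arm or the gripper's body presses on something with over 40 N, if the wrist force passes 120 N, or if a joint passes its speed limit or range.

## Working session

There is one attempt and no reset: what is moved stays moved. The work goes in short steps, Python scripts to look and compute and a tool call to move; the robot and the scene stay as the last step left them, time stands still between calls to the robot, and variables do not carry over. Pictures are saved under pics/ and viewed, at most 10 in all, crops included, and the job is handed in when it is done.

Besides the shell and the picture viewer there is one more tool, called after "Emit:" by a JSON object that holds its "api" and its "payload". apply_moves: Moves the arm, as the interface text tells. Its arguments: {"type":"object","properties":{"deltas":{"type":"array","items":{"type":"array"}},"squeeze":{"type":"number"}},"required":["deltas"]}

```bash
mkdir -p pics; ls
python3 - <<'E'
from station import bot
import cv2,numpy as np
o=bot.get_obs(); print(o['t'],o['eef_pos'],o['tool_rot'],o['gripper_width'])
for n in ['top','scene']:
    p=bot.read_camera(n); cv2.imwrite(f'pics/{n}0.png',p['color'][:,:,::-1])
    print(n,p['intrinsics'].tolist(),p['pose'].round(4).tolist())
    for t in ['bottle_mid','lane_gap','brown_mid','blue_mid']:
        for d in bot.look_for(p,t)[:4]: print(t,np.round(d['point'],3),round(d['confidence'],2))
E
```

```text
pics
0.0 [ 0.15225293 -0.65696715  0.2303316 ] [-9.17644413e-04  9.93521966e-01  1.13636400e-01 -1.74388983e-04] 1.0055723792584912
top [[534.1513179353387, 0.0, 318.9406465899703], [0.0, 534.1513179353387, 241.4822718673834], [0.0, 0.0, 1.0]] [[-0.0287, -0.9946, 0.1, 0.4483], [-0.9996, 0.0281, -0.0077, 0.0675], [0.0048, -0.1001, -0.995, 0.9263], [0.0, 0.0, 0.0, 1.0]]
bottle_mid [0.646 0.124 0.043] 0.83
bottle_mid [0.509 0.086 0.041] 0.58
bottle_mid [ 0.6   -0.042  0.072] 0.5
lane_gap [ 0.514 -0.067  0.   ] 0.75
brown_mid [ 0.599 -0.042  0.075] 0.65
blue_mid [ 0.434 -0.08   0.061] 0.93
blue_mid [ 0.601 -0.042  0.071] 0.72
scene [[592.8799181224995, 0.0, 330.01883678738085], [0.0, 592.8799181224995, 239.52871546818918], [0.0, 0.0, 1.0]] [[0.6192, -0.3725, 0.6912, -0.0655], [-0.7851, -0.3072, 0.5378, -0.4267], [0.012, -0.8757, -0.4826, 0.4982], [0.0, 0.0, 0.0, 1.0]]
bottle_mid [0.497 0.075 0.035] 0.66
lane_gap [ 0.511 -0.082  0.003] 0.85
brown_mid [ 0.592 -0.057  0.056] 0.69
blue_mid [ 0.416 -0.096  0.054] 0.59
```

View pics/top0.png

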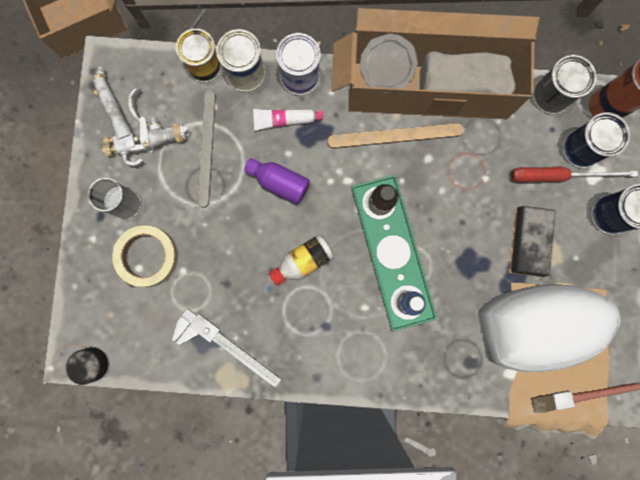

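View pics/scene0.png

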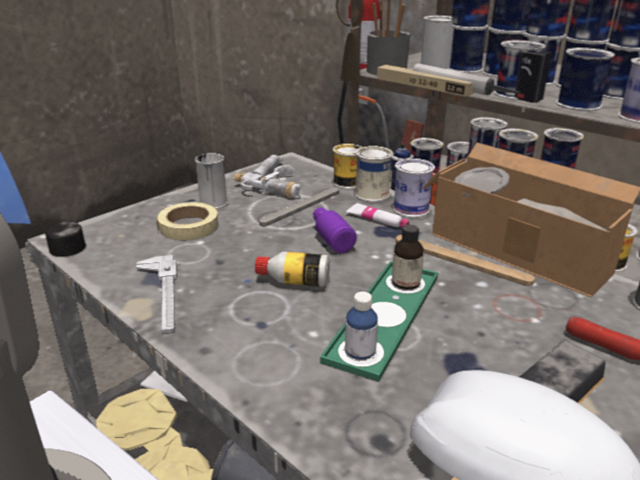

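The top view shows two toppled bottles: purple at (277,180), and white/yellow with a red cap at (302,260). The second fits the description, because purple is excluded. The lane is green, with brown at (382,198), blue at (410,302) and the empty mark at (393,252). I'll measure and check an enlarged crop.

```bash
cat > h.py <<'E'
import numpy as np,cv2
from scipy.spatial.transform import Rotation as R
def ray(p,uv,z):
    T=p['pose'];d=T[:3,:3]@np.linalg.solve(p['intrinsics'],[uv[0],uv[1],1.]);o=T[:3,3]
    return o+d*(z-o[2])/d[2]
def blob(p,lo,hi,c,r):
    h=cv2.cvtColor(p['color'],cv2.COLOR_RGB2HSV);m=cv2.inRange(h,lo,hi)
    k=np.zeros_like(m);cv2.circle(k,c,r,255,-1);m&=k
    v,u=np.nonzero(m);return np.array([u.mean(),v.mean()]),len(u)
def rot(o):
    w,x,y,z=o['tool_rot'];return R.from_quat([x,y,z,w])
E
python3 - <<'E'
from station import bot
from h import *
p=bot.read_camera('top')
cv2.imwrite('pics/crop0.png',cv2.resize(p['color'][220:320,230:370,::-1],None,fx=5,fy=5,interpolation=cv2.INTER_CUBIC))
red,n=blob(p,(0,150,90),(8,255,255),(277,276),14);print('red',red,n,ray(p,red,.026))
y,n=blob(p,(18,120,90),(35,255,255),(303,262),25);print('yel',y,n,ray(p,y,.035))
w,n=blob(p,(0,0,200),(180,60,255),(393,252),22);print('mark',w,n,ray(p,w,.004))
g,n=blob(p,(60,80,40),(95,255,255),(393,252),90)
h=cv2.cvtColor(p['color'],cv2.COLOR_RGB2HSV);m=cv2.inRange(h,(60,80,40),(95,255,255));m[:,:340]=0;m[:,445:]=0;m[:170]=0;m[335:]=0
q=np.array([[u,v] for v,u in zip(*np.nonzero(m))],np.float32);b=cv2.boxPoints(cv2.minAreaRect(q));print([ray(p,c,.01).round(3).tolist() for c in b])
print(ray(p,(325,246),.024),ray(p,(271,278),.024))
E
```

```text
red [276.56578947 276.28947368] 152 [0.4819531  0.13350959 0.026     ]
yel [303.7443299 259.5814433] 485 [0.50819711 0.08688431 0.035     ]
mark [393.04288939 251.70993228] 886 [ 0.5195477  -0.06749503  0.004     ]
[[0.635, 0.003, 0.01], [0.656, -0.075, 0.01], [0.403, -0.136, 0.01], [0.384, -0.06, 0.01]]
[0.5309835  0.05048552 0.024     ] [0.47941715 0.14309002 0.024     ]
```

View pics/crop0.png

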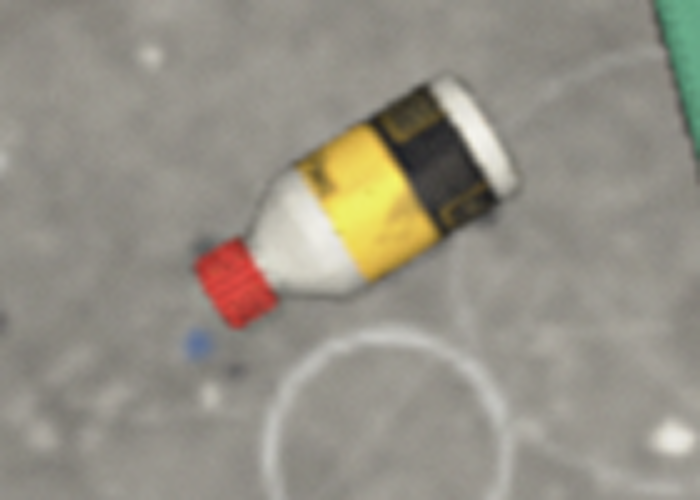

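The enlarged crop confirms it: red cap at about (272–285, 276), white foot at about (326,247). Cap centre is about (0.481, 0.135), with the axis from foot to cap at about 119.5°. The tool can only point down, so I'll grip the cap lightly and let the bottle swing upright as it is lifted. Moving there now, bulging away from the base.

Emit:
{"api": "apply_moves", "payload": {"deltas": [[0,[0.25,-0.2,0],0],[0,[0.5,-0.4,0],0],[0,[0.75,-0.65,0],0],[0,[1,-0.87,0],0],[0,[1,-0.87,0],0]], "squeeze": 20}}

```text
t: 1.05
eef_pos: [0.3002, -0.4537, 0.2316]
tool_rot: [0.0, 0.994, 0.114, 0.0]
contact_force: [0.9, 0.9, 0.1]
gripper_width: 1.002
grasp_force: 0.0
```

Emit:
{"api": "apply_moves", "payload": {"deltas": [[0,[0.25,-0.2,0],0],[0,[0.5,-0.4,0],0],[0,[0.75,-0.65,0],0],[0,[1,-0.87,0],0],[0,[1,-0.87,0],0]]}}

```text
t: 1.55
eef_pos: [0.4471, -0.2516, 0.2317]
tool_rot: [0.0, 0.994, 0.114, 0.0]
contact_force: [1.1, -1.1, 0.2]
gripper_width: 0.999
grasp_force: 0.0
```

Emit:
{"api": "apply_moves", "payload": {"deltas": [[0,[0.06,-0.22,0],0],[0,[0.12,-0.44,0],0],[0,[0.18,-0.66,0],0],[0,[0.25,-0.87,0],0],[0,[0.25,-0.87,0],0]]}}

```text
t: 2.05
eef_pos: [0.4562, -0.0661, 0.2319]
tool_rot: [-0.001, 0.993, 0.118, 0.001]
contact_force: [0.8, 0.2, 1.1]
gripper_width: 1.002
grasp_force: 0.0
```

Emit:
{"api": "apply_moves", "payload": {"deltas": [[0,[0.06,-0.22,0.1],-0.024],[0,[0.12,-0.44,0.2],-0.048],[0,[0.18,-0.66,0.3],-0.072],[0,[0.25,-0.87,0.4],-0.096],[0,[0.25,-0.87,0.4],-0.12],[0,[0.25,-0.87,0.4],-0.144],[0,[0.25,-0.87,0.4],-0.168],[0,[0.25,-0.87,0.4],-0.192],[0,[0.25,-0.87,0.4],-0.216],[0,[0.25,-0.87,0.4],-0.24],[0,[0.25,-0.87,0.4],-0.264],[0,[0.25,-0.87,0.4],-0.296]]}}

```text
t: 3.25
eef_pos: [0.4654, 0.1075, 0.1514]
tool_rot: [0.0, 0.526, 0.85, -0.0]
contact_force: [0.4, -0.4, -0.5]
gripper_width: 1.001
grasp_force: 0.0
```

```bash
cat >> h.py <<'E'
def go(o,xyz,yaw):
    r=rot(o);M=r.as_matrix();d=M.T@(np.array(xyz)-o['eef_pos'])/.2
    cur=np.degrees(np.arctan2(M[1,0],M[0,0]));dy=(yaw-cur+180)%360-180
    print('t',round(o['t'],2),'pos',np.round(o['eef_pos'],4),'yaw',round(cur,1),'shift',d.round(3),'turn',round(-dy/360,4))
E
python3 - <<'E'
from station import bot
from h import *
go(bot.get_obs(),(.480,.136,.006),119.5); print(bot.get_obs()['q'])
p=bot.read_camera('wrist');cv2.imwrite('pics/w1.png',p['color'][:,:,::-1])
E
```

```text
t 3.25 pos [0.4654 0.1075 0.1514] yaw 116.5 shift [0.095 0.129 0.727] turn -0.0084
[ 0.30656193  0.35630362 -0.78511528  2.05314143  0.33243067  0.85873836
 -0.20582915]
```

View pics/w1.png

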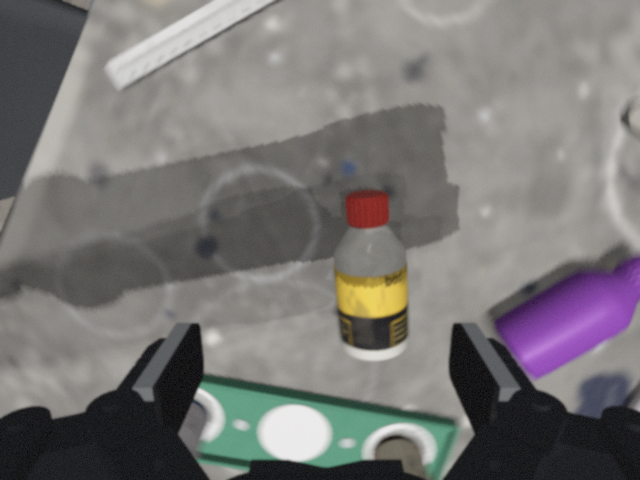

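The wrist view shows the red cap at (368,208), the foot at (375,352) and the axis nearly along tool x. I'll refine with its calibration.

Run:
```python
from station import bot
from h import *
o=bot.get_obs();p=bot.read_camera('wrist')
T=np.eye(4);T[:3,:3]=rot(o).as_matrix();T[:3,3]=o['eef_pos'];p['pose']=T@p['hand_eye']
red,n=blob(p,(0,150,60),(8,255,255),(368,208),40);c=ray(p,red,.026)
f=ray(p,(375,356),.015);print(red,n,c,f,np.degrees(np.arctan2(*(c-f)[1::-1])))
go(o,(*c[:2],.006),119.5)
```

```text
[367.60819165 210.39489954] 1294 [0.48358985 0.13125492 0.026     ] [0.54437899 0.03342235 0.015     ] 121.85512009891517
t 3.3 pos [0.4654 0.1074 0.1513] yaw 116.9 shift [0.066 0.135 0.726] turn -0.0073
```

Emit:
{"api": "apply_moves", "payload": {"deltas": [[0,[0.075,0.13,0.1],-0.009],[0,[0.075,0.13,0.3],-0.009],[0,[0.075,0.13,0.5],-0.009],[0,[0.075,0.13,0.65],-0.009],[0,[0.075,0.13,0.725],-0.009],[0.3,[0.075,0.13,0.725],-0.009],[0.55,[0.075,0.13,0.725],-0.009],[0.75,[0.075,0.13,0.725],-0.009],[0.75,[0.075,0.13,0.725],-0.009],[0.75,[0.075,0.13,0.725],-0.009],[0.75,[0.075,0.13,0.725],-0.009]], "squeeze": 20}}

```text
t: 4.45
eef_pos: [0.4829, 0.1337, 0.0078]
tool_rot: [0.001, 0.505, 0.863, 0.001]
contact_force: [-0.8, -0.4, 8.7]
gripper_width: 0.55
grasp_force: 20.4
```

Run:
```python
from station import bot
from h import *
o=bot.get_obs();print(o['gripper_width'],o['grasp_force'],o['contact_force'])
a=bot.read_camera('wrist')['color'];b=bot.read_camera('scene')['color'][180:340,200:400]
cv2.imwrite('pics/w2.png',np.hstack([cv2.resize(a,(400,300)),cv2.resize(b,(375,300))])[:,:,::-1])
```

```text
0.5499982817728286 20.44964075088501 [-0.77355871 -0.43123188  8.72348476]
```

View pics/w2.png

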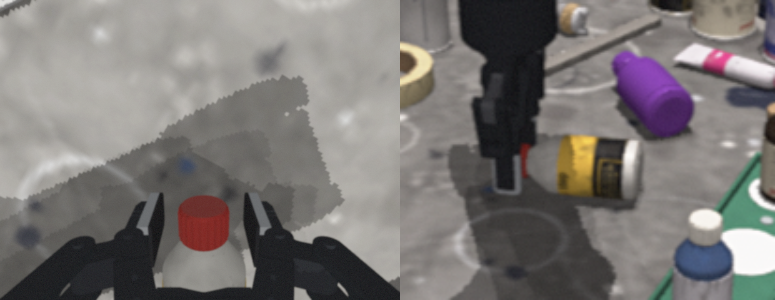

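The pads stand either side of the cap but stopped at 0.55 with 8.7 N upward, so the tips swung forward onto the table. I'll raise a little and close.

Emit:
{"api": "apply_moves", "payload": {"deltas": [[0.5,[0,0,-0.03],0],[0.5,[0,0,-0.05],0],[0.6,[0,0,-0.05],0],[0.75,[0,0,-0.05],0],[0.75,[0,0,-0.05],0],[0.75,[0,0,-0.05],0]]}}

```text
t: 5.15
eef_pos: [0.4815, 0.1332, 0.0161]
tool_rot: [-0.0, 0.504, 0.864, -0.0]
contact_force: [-0.1, 0.4, -1.9]
gripper_width: 0.547
grasp_force: 20.7
```

Width 0.547 is about 47 mm, which is the body diameter. The pads are catching the body's end rather than the cap. I'll lower, open, shift 7 mm toward the cap and close again.

Emit:
{"api": "apply_moves", "payload": {"deltas": [[0.6,[0,0,0.03],0],[0.3,[0,0,0.03],0],[0.2,[0,0,0.02],0],[0.2,[0.035,0,0.02],0],[0.2,[0.035,0,0.02],0],[0.5,[0.035,0,0.02],0],[0.8,[0.035,0,0.02],0],[0.8,[0.035,0,0.02],0],[0.8,[0.035,0,0.02],0],[0.8,[0.035,0,0.02],0]]}}

```text
t: 6.15
eef_pos: [0.4783, 0.1394, 0.0125]
tool_rot: [0.0, 0.504, 0.863, 0.0]
contact_force: [-1.1, 0.3, 3.7]
gripper_width: 0.307
grasp_force: 20.1
```

It now grips the cap, at about 26 mm. Lifting to see whether the bottle swings.

Emit:
{"api": "apply_moves", "payload": {"deltas": [[0.8,[0,0,-0.1],0],[0.8,[0,0,-0.25],0],[0.8,[0,0,-0.4],0],[0.8,[0,0,-0.55],0],[0.8,[0,0,-0.65],0],[0.8,[0,0,-0.65],0],[0.8,[0,0,-0.65],0]]}}

```text
t: 6.85
eef_pos: [0.4782, 0.1388, 0.142]
tool_rot: [0.0, 0.505, 0.863, -0.0]
contact_force: [0.3, -0.7, -1.4]
gripper_width: 0.313
grasp_force: 19.9
```

Run:
```python
from station import bot
from h import *
o=bot.get_obs();print(o['gripper_width'],o['grasp_force'],o['contact_force'],o['torque'])
a=bot.read_camera('wrist')['color'];b=bot.read_camera('scene')['color'][120:320,180:430]
cv2.imwrite('pics/w3.png',np.hstack([cv2.resize(a,(400,300)),cv2.resize(b,(375,300))])[:,:,::-1])
```

```text
0.3126733082536434 19.922021627426147 [ 0.29800533 -0.66545528 -1.35002466] [ 0.04927335  0.03883217 -0.02871245]
```

View pics/w3.png

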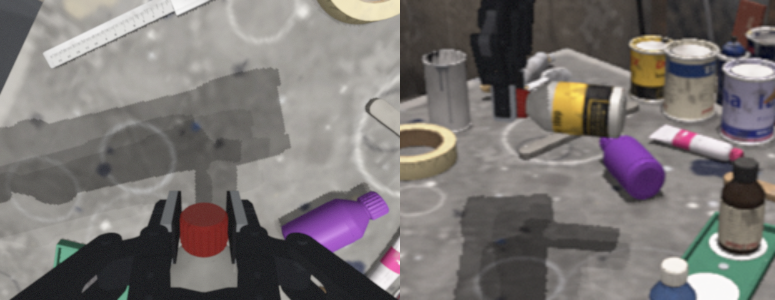

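The bottle is held nearly horizontal (red cap at wrist view (204,230)), so friction at 20 N blocks the swing. I'll lower so the foot just clears the table, then ease the closure in small steps. Torsional friction gives way well before the linear hold does.

Emit:
{"api": "apply_moves", "payload": {"deltas": [[0.72,[0,0,0.1],0],[0.7,[0,0,0.18],0],[0.7,[0,0,0.18],0]]}}

```text
t: 7.25
eef_pos: [0.476, 0.1384, 0.1034]
tool_rot: [-0.002, 0.504, 0.864, -0.002]
contact_force: [0.1, -1.2, -0.9]
gripper_width: 0.312
grasp_force: 20.0
```

Emit:
{"api": "apply_moves", "payload": {"deltas": [[0.69,[0,0,0],0]]}}

```text
t: 7.35
eef_pos: [0.4776, 0.1394, 0.1056]
tool_rot: [-0.001, 0.504, 0.864, -0.001]
contact_force: [0.1, -0.7, -0.1]
gripper_width: 0.312
grasp_force: 19.6
```

Emit:
{"api": "apply_moves", "payload": {"deltas": [[0.683,[0,0,0],0]]}}

```text
t: 7.45
eef_pos: [0.4784, 0.1397, 0.1066]
tool_rot: [0.0, 0.504, 0.864, 0.0]
contact_force: [0.7, -0.1, -0.4]
gripper_width: 0.318
grasp_force: 8.2
```

Emit:
{"api": "apply_moves", "payload": {"deltas": [[0.677,[0,0,0],0]]}}

```text
t: 7.55
eef_pos: [0.4787, 0.1396, 0.1069]
tool_rot: [0.0, 0.504, 0.864, 0.0]
contact_force: [0.1, -0.3, 0.1]
gripper_width: 0.323
grasp_force: 0.1
```

Run:
```python
from station import bot
o=bot.get_obs();print(o['gripper_width'],o['grasp_force'],o['contact_force'],o['torque'])
```

```text
0.32307318338194 0.05892875196877867 [ 0.14474451 -0.27937029  0.08959395] [ 0.06556685 -0.01777478  0.04773277]
```

Emit:
{"api": "apply_moves", "payload": {"deltas": [[0.7,[0,0,0],0]]}}

```text
t: 7.65
eef_pos: [0.4788, 0.1397, 0.1071]
tool_rot: [0.0, 0.504, 0.863, 0.001]
contact_force: [-1.5, 0.9, 9.8]
gripper_width: 0.305
grasp_force: 17.2
```

Run:
```python
from station import bot
from h import *
o=bot.get_obs();print(o['gripper_width'],o['grasp_force'],o['contact_force'],o['torque'])
a=bot.read_camera('wrist')['color'];b=bot.read_camera('scene')['color'][120:320,180:430]
cv2.imwrite('pics/w4.png',np.hstack([cv2.resize(a,(400,300)),cv2.resize(b,(375,300))])[:,:,::-1])
```

```text
0.3053489775075316 17.213862240314484 [-1.49010329  0.93009734  9.76999412] [0.30786477 0.34083268 0.01879633]
```

View pics/w4.png

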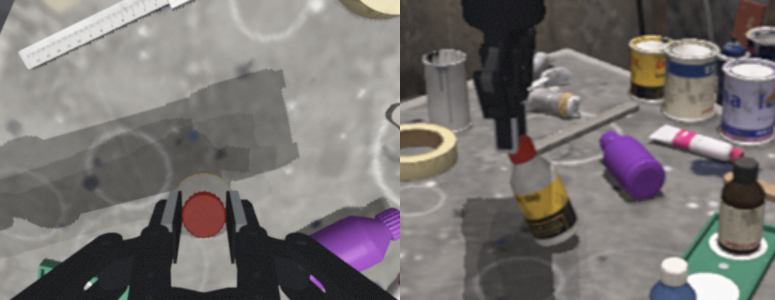

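It swung to near vertical: red cap at scene crop (523,150), foot at (550,230). Some tilt remains. I'll grip, raise, and measure the tilt from colours in the scene view, intersected with the swing plane.

Emit:
{"api": "apply_moves", "payload": {"deltas": [[0.75,[0,0,0],0],[0.75,[0,0,-0.05],0],[0.75,[0,0,-0.12],0],[0.75,[0,0,-0.15],0],[0.75,[0,0,-0.15],0]]}}

```text
t: 8.25
eef_pos: [0.4792, 0.1396, 0.1378]
tool_rot: [0.001, 0.505, 0.863, 0.001]
contact_force: [-0.2, 0.1, -1.4]
gripper_width: 0.299
grasp_force: 19.8
```

```bash
cat >> h.py <<'E'
def tilt(bot):
    o=bot.get_obs();p=bot.read_camera('scene');M=rot(o).as_matrix();ex,ey=M[:,0],M[:,1]
    T=p['pose'];c=T[:3,3];K=p['intrinsics']
    q=T[:3,:3].T@(o['eef_pos']-c);uv=K@q/q[2];uv=uv[:2]
    f=q[2];res=[]
    s=-np.sign((o['eef_pos']-c)@ey)
    for lo,hi,dy,off in [((0,150,60),(8,255,255),0,.013),((18,110,60),(35,255,255),35,.022)]:
        b,n=blob(p,lo,hi,(int(uv[0]),int(uv[1])+dy),60)
        d=T[:3,:3]@np.linalg.solve(K,[*b,1.]);P0=o['eef_pos']+s*off*ey
        X=c+d*(((P0-c)@ey)/(d@ey));res.append(X);print(b.round(1),n,X.round(3))
    v=res[0]-res[1];print('axis x,z',v@ex,v[2],'tilt toward tool+x deg',np.degrees(np.arctan2(v@ex,v[2])),'TCP',o['eef_pos'].round(4),'capx-TCPx',(res[0]-o['eef_pos'])@ex,'F',o['contact_force'].round(1),'g',o['gripper_width'],o['grasp_force'],o['t'])
    return p
E
python3 - <<'E'
from station import bot
from h import *
tilt(bot)
E
```

```text
[261.7 201.4] 182 [0.476 0.118 0.138]
[277.1 235.9] 628 [0.48  0.094 0.09 ]
axis x,z 0.02286092381813592 0.04873075221401091 tilt toward tool+x deg 25.132553404676926 TCP [0.4792 0.1396 0.1378] capx-TCPx -0.016893150557865562 F [-0.2  0.1 -1.4] g 0.2988608948709338 19.75478768348694 8.25
```

A 25° lean remains, with the foot still on the tool −x side. I'll touch the foot corner to the table and move the cap −x so that floor friction rights it.

Emit:
{"api": "apply_moves", "payload": {"deltas": [[0.75,[0,0,0.06],0],[0.75,[0,0,0.12],0],[0.75,[0,0,0.15],0],[0.75,[0,0,0.15],0]]}}

```text
t: 8.7
eef_pos: [0.479, 0.1413, 0.106]
tool_rot: [-0.0, 0.504, 0.864, 0.001]
contact_force: [0.8, 2.8, 4.6]
gripper_width: 0.3
grasp_force: 21.8
```

Emit:
{"api": "apply_moves", "payload": {"deltas": [[0.75,[-0.025,0,0],0],[0.75,[-0.05,0,0],0],[0.75,[-0.075,0,-0.005],0],[0.75,[-0.1,0,-0.005],0],[0.75,[-0.125,0,-0.005],0]]}}

```text
t: 9.2
eef_pos: [0.4916, 0.1186, 0.1076]
tool_rot: [0.0, 0.504, 0.864, 0.001]
contact_force: [-0.9, -0.2, 8.4]
gripper_width: 0.301
grasp_force: 23.6
```

Run:
```python
from station import bot
from h import *
tilt(bot)
```

```text
[277.8 221.3] 147 [0.488 0.099 0.108]
[283.5 257.1] 566 [0.484 0.087 0.055]
axis x,z 0.009023299475189862 0.053708599346060815 tilt toward tool+x deg 9.53690009954954 TCP [0.4916 0.1186 0.1076] capx-TCPx -0.014852060340234818 F [-0.9 -0.2  8.4] g 0.3007048436830401 23.628616333007812 9.2
```

Emit:
{"api": "apply_moves", "payload": {"deltas": [[0.75,[-0.025,0,0],0],[0.75,[-0.05,0,0],0],[0.75,[-0.075,0,0],0],[0.75,[-0.1,0,0.0],0],[0.75,[-0.1,0,0.0],0]]}}

```text
t: 9.75
eef_pos: [0.5001, 0.0993, 0.1066]
tool_rot: [-0.0, 0.505, 0.863, -0.001]
contact_force: [-0.2, 0.4, 0.1]
gripper_width: 0.303
grasp_force: 23.5
```

Run:
```python
from station import bot
from h import *
p=tilt(bot);a=bot.read_camera('wrist')['color'];b=p['color'][150:350,180:430]
cv2.imwrite('pics/w5.png',np.hstack([cv2.resize(a,(400,300)),cv2.resize(b,(375,300))])[:,:,::-1])
```

```text
[291.2 224.6] 139 [0.496 0.081 0.106]
[291.6 260.5] 558 [0.488 0.075 0.052]
axis x,z 0.0014323645416161365 0.05442845758266307 tilt toward tool+x deg 1.5074743764537188 TCP [0.5001 0.0993 0.1066] capx-TCPx -0.01390897810794363 F [-0.2  0.4  0.1] g 0.3034788910270608 23.463160693645477 9.75
```

View pics/w5.png

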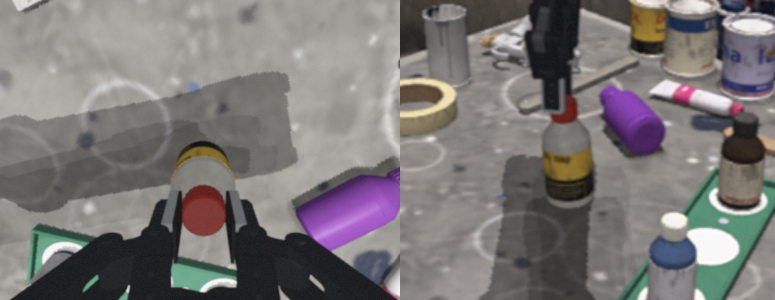

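It stands practically upright on the table: scene crop shows cap at (565,108) and foot at (568,200), with the tilt estimated at 1.5°. I'll press lightly, release so it settles flat, then measure the cap and regrip it centred.

Emit:
{"api": "apply_moves", "payload": {"deltas": [[0.75,[0,0,0.01],0],[0.68,[0,0,0.01],0],[0.6,[0,0,0.01],0],[0.4,[0,0,0.01],0],[0.3,[0,0,0.01],0],[0.3,[0,0,0.01],0],[0.3,[0,0,0.01],0]]}}

```text
t: 10.55
eef_pos: [0.5003, 0.1002, 0.1052]
tool_rot: [-0.0, 0.504, 0.864, -0.0]
contact_force: [-0.1, 0.3, -0.3]
gripper_width: 0.697
grasp_force: 0.0
```

```bash
cat >> h.py <<'E'
def cap(bot,z,c=(326,336)):
    o=bot.get_obs();p=bot.read_camera('wrist');T=np.eye(4);T[:3,:3]=rot(o).as_matrix();T[:3,3]=o['eef_pos'];p['pose']=T@p['hand_eye']
    b,n=blob(p,(0,130,50),(8,255,255),c,90);X=ray(p,b,z);print('cap',b,n,X,'t',o['t']);return o,X
E
python3 - <<'E'
from station import bot
from h import *
tilt(bot);o,X=cap(bot,.109);go(o,(*X[:2],.100),120)
E
```

```text
[294.3 224.4] 217 [0.498 0.077 0.106]
[293.8 261.8] 543 [0.491 0.073 0.049]
axis x,z 0.00018247500620545892 0.05707961267651884 tilt toward tool+x deg 0.1831654353596895 TCP [0.5003 0.1002 0.1052] capx-TCPx -0.019078969984597155 F [-0.1  0.3 -0.3] g 0.6973872982464384 0.0 10.55
cap [320.50997935 354.11332875] 4359 [0.50366898 0.09078235 0.109     ] t 10.6
t 10.6 pos [0.5003 0.1002 0.1052] yaw 119.4 shift [-0.049 -0.008  0.026] turn -0.0016
```

Standing, 0° tilt. Regripping centred.

Emit:
{"api": "apply_moves", "payload": {"deltas": [[0.3,[-0.025,-0.004,0.01],0],[0.3,[-0.05,-0.008,0.025],0],[0.3,[-0.05,-0.008,0.025],0],[0.5,[-0.05,-0.008,0.025],0],[0.65,[-0.05,-0.008,0.025],0],[0.8,[-0.05,-0.008,0.025],0],[0.8,[-0.05,-0.008,0.025],0],[0.8,[-0.05,-0.008,0.025],0],[0.8,[-0.05,-0.008,-0.1],0],[0.8,[-0.05,-0.008,-0.25],0],[0.8,[-0.05,-0.008,-0.25],0]], "squeeze": 30}}

```text
t: 11.75
eef_pos: [0.506, 0.0917, 0.1585]
tool_rot: [0.002, 0.504, 0.864, 0.002]
contact_force: [0.9, -0.1, -1.4]
gripper_width: 0.297
grasp_force: 29.9
```

Run:
```python
from station import bot
from h import *
tilt(bot);go(bot.get_obs(),(.519,-.067,.155),194.1)
```

```text
[297.3 187.9] 96 [0.502 0.073 0.163]
[293.6 225.7] 591 [0.492 0.073 0.108]
axis x,z -0.0045335210632280985 0.055116459591351474 tilt toward tool+x deg -4.702192352436574 TCP [0.506  0.0917 0.1585] capx-TCPx -0.013959764630581285 F [ 0.9 -0.1 -1.4] g 0.2967436539262166 29.898166358470917 11.75
t 11.8 pos [0.505  0.0911 0.1568] yaw 119.4 shift [-0.723 -0.327  0.009] turn -0.2075
```

Emit:
{"api": "apply_moves", "payload": {"deltas": [[0.8,[-0.05,-0.02,0],-0.02],[0.8,[-0.13,-0.06,0],-0.04],[0.8,[-0.21,-0.1,0],-0.06],[0.8,[-0.3,-0.14,0],-0.08],[0.8,[-0.39,-0.18,0],-0.1],[0.8,[-0.48,-0.22,0],-0.12],[0.8,[-0.57,-0.26,0],-0.14],[0.8,[-0.65,-0.295,0],-0.16],[0.8,[-0.7,-0.32,0],-0.18],[0.8,[-0.723,-0.327,0],-0.2],[0.8,[-0.723,-0.327,0],-0.2075],[0.8,[-0.723,-0.327,0],-0.2075]]}}

```text
t: 13.0
eef_pos: [0.5171, -0.0677, 0.154]
tool_rot: [-0.001, -0.123, 0.992, 0.001]
contact_force: [0.4, -0.1, -1.3]
gripper_width: 0.301
grasp_force: 29.9
```

Run:
```python
from station import bot
from h import *
o=bot.get_obs();print(o['contact_force'],o['gripper_width'])
go(o,(.519,-.067,.104),194.1)
b=bot.read_camera('scene')['color'][150:390,270:470];a=bot.read_camera('wrist')['color']
cv2.imwrite('pics/w6.png',np.hstack([cv2.resize(a,(400,300)),cv2.resize(b,(250,300))])[:,:,::-1])
```

```text
[ 0.43423523 -0.08283895 -1.31650886] 0.30111252285390117
t 13.0 pos [ 0.5171 -0.0677  0.154 ] yaw -165.9 shift [-0.01   0.001  0.25 ] turn 0.0
```

View pics/w6.png

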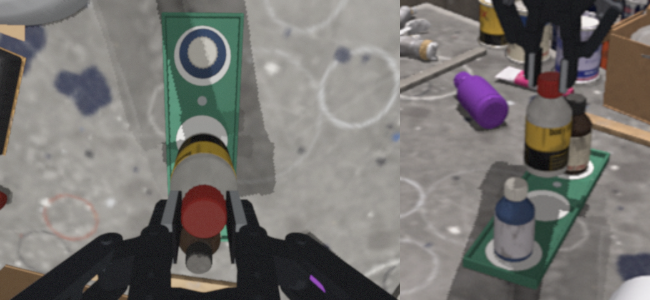

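The bottle hangs upright over the mark, with the blue bottle at wrist (202,52) and brown behind the gripper. Lowering.

Emit:
{"api": "apply_moves", "payload": {"deltas": [[0.8,[-0.01,0,0.06],0],[0.8,[-0.01,0,0.13],0],[0.8,[-0.01,0,0.19],0],[0.8,[-0.01,0,0.22],0],[0.8,[-0.01,0,0.235],0],[0.8,[-0.01,0,0.245],0],[0.8,[-0.01,0,0.245],0]]}}

```text
t: 13.8
eef_pos: [0.52, -0.0668, 0.1063]
tool_rot: [0.0, -0.123, 0.992, 0.0]
contact_force: [-0.2, -0.5, -1.1]
gripper_width: 0.301
grasp_force: 29.9
```

Emit:
{"api": "apply_moves", "payload": {"deltas": [[0.8,[0,0,0.01],0],[0.8,[0,0,0.015],0],[0.8,[0,0,0.015],0]]}}

```text
t: 14.1
eef_pos: [0.521, -0.0669, 0.1045]
tool_rot: [0.001, -0.123, 0.992, -0.0]
contact_force: [-0.9, -0.7, 5.7]
gripper_width: 0.304
grasp_force: 30.5
```

Foot on the floor at 5.7 N. Releasing gently, then straight up.

Emit:
{"api": "apply_moves", "payload": {"deltas": [[0.69,[0,0,0],0],[0.67,[0,0,0],0],[0.6,[0,0,0],0],[0.45,[0,0,0],0],[0.3,[0,0,0],0],[0.3,[0,0,0],0],[0.3,[0,0,-0.1],0],[0.3,[0,0,-0.3],0],[0.3,[0,0,-0.5],0],[0.3,[0,0,-0.5],0]]}}

```text
t: 15.1
eef_pos: [0.523, -0.0661, 0.2081]
tool_rot: [0.004, -0.123, 0.992, -0.001]
contact_force: [0.0, 0.8, 0.2]
gripper_width: 0.703
grasp_force: 0.0
```

Run:
```python
from station import bot
from h import *
o=bot.get_obs();print(o['eef_pos'],o['contact_force'])
cap(bot,.114,(326,300))
p=bot.read_camera('top');t=p['color']
r,n=blob(p,(0,150,60),(8,255,255),(393,245),45);
if n: print(r,n,ray(p,r,.114))
for c in ['brown_mid','blue_mid']:
    for d in bot.look_for(p,c)[:2]: print(c,np.round(d['point'],3),round(d['confidence'],2))
s=bot.read_camera('scene')['color'][180:390,290:470]
cv2.imwrite('pics/w7.png',np.hstack([cv2.resize(t[160:340,330:450],(300,450)),cv2.resize(s,(386,450))])[:,:,::-1])
```

```text
[ 0.52301701 -0.06608065  0.20814783] [0.00193842 0.81396885 0.16021524]
cap [324.87806373 241.69669118] 1632 [ 0.52172708 -0.06787749  0.114     ] t 15.1
brown_mid [ 0.601 -0.042  0.072] 0.59
blue_mid [ 0.434 -0.079  0.062] 0.96h.py:9: RuntimeWarning: Mean of empty slice.
  v,u=np.nonzero(m);return np.array([u.mean(),v.mean()]),len(u)
  ret = ret.dtype.type(ret / rcount)
```

View pics/w7.png

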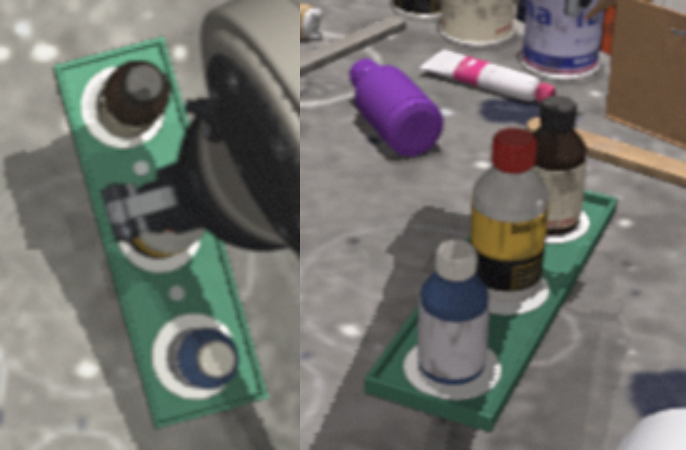

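All three bottles stand. The cap is at (0.522, −0.068), about 2 mm from the mark centre, and the brown and blue bottles have not moved. The gripper is clear, so I'm handing in.

```bash
python3 -c "
from station import bot
print(bot.hand_in())"
```

```text
the job is handed in; nothing more can be done
None
```

The red-capped bottle stands upright on the middle mark, about 2 mm off centre by the wrist camera; the brown and blue bottles have not moved, and the job is handed in after about 15 s of the 38 s (no verdict was returned).

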